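Third hand at the filtration manifold

ROBOT

A 6-joint arm with a two-finger parallel gripper is mounted at the origin on the work surface. World frame = base frame: x ahead of the robot, y to its left, z up, the work surface at z = 0. Lengths are in mm, angles in rad, forces in N, time in s.
With the tool pointing down it reaches from about 300 to 825 mm from the base axis. Payload 5.4 kg.
Tool frame: the origin (TCP) lies at the very end of the fingers, on their centre line; the grasp point (between the pads) lies 19 mm behind it; z points along the fingers, y is the direction in which the jaws open and shut (so a half turn about z gives the same grasp; the last joint's range is limited). The gripper opens to 92 mm and grips with 3 to 60 N. Pads are 20 mm wide; open, the fingers measure 128 mm over their backs; the gripper's body (75 mm by 189 mm) begins 69 mm behind the grasp point.
Start: joints at [1.012, 0.158, 1.597, -0, 1.386, -0.21], TCP at [196.527, 540.355, 214.601] pointing down, gripper open.
Joint ranges: [-2.91, 2.91], [-0.94, 2.29], [0.18, 2.7], [-1.29, 4.43], [0.17, 2.64], [-3, 3]. Speed limits (rad/s): [2.57, 2.57, 3.14, 3.14, 3.14, 3.14].

INTERFACE

Orientations are given as a rotation vector (axis times angle).
In Python, from cell import env gives the robot as it stands.
- The arm moves only by the tool drive_tool, never from a script. Its argument "targets" is a list that holds one entry, the list of rows, each a list of 7 numbers: the shift along the tool's x, y, z in m, then the turn, a rotation vector about the tool's x, y, z in rad, then the opening, from 0 (shut) to 1 (fully open). In form: [[[tx, ty, tz, wx, wy, wz, hand], ...]]. A call has 1 to 5 rows; each row is the pose to reach, as a shift and turn from the pose commanded when the call began, along the tool's axes at that moment; what a row does not reach only later rows make up. A row lasts 1/8 s, in which the tool goes at most 62.5 mm and 10.7 degrees, less where a joint would pass 70% of its speed; a pose out of reach is approached as far as the arm can. A call with a gripper value outside its range is refused whole. The fingers move at their own pace and stop on an object; "newtons" is the grip in N (left out, the last holds). Time passes only in rows, so rows that repeat a pose let the fingers close. It gives the time, the measured TCP pose, the force and the opening at its end, in the units of the state.
- env.get_state(): the state, without advancing time (a new reading comes with each control period).
- env.capture(name): name is "scene" or "side" or "wrist"; returns (picture, depth): 400x640x3 uint8, red, green, blue; 400x640 float32, mm along the optical axis (not along the pixel's ray), 0 where there is no reading.
- env.camera_model(name): a dict with "fx", "fy", "cx", "cy" (pixels), "rvec" (rotation vector, rad) and "tvec" (3), from world to camera coordinates, as OpenCV has them. Camera axes: x right, y down, z forward; pixel columns grow to the right and rows downward; lengths in mm; the calibration is good to about 2 mm. A picture is of the moment at which its call begins: read the wrist's pose just before it. camera_model takes no time and is no camera call; for the wrist camera it gives the pose at the moment of the call.
- env.finish_job(): hands the job in, once; it reports no verdict.
The state is a dict: "time_s": time; "joint_pos": joint angles; "joint_velocities": joint speeds; "joint_torque": joint torques, N m; "tcp_pos": TCP position; "tool_rot": TCP orientation; "force": force on the tool from outside, world axes, zero at the start; "ft_torque": the same for the moment, N m; "opening": opening from 0.0 (shut) to 1.0 (fully open).
Only numpy, scipy, OpenCV 4.12 (cv2) and the standard library are available. Lean on these libraries where they do the work, as an engineer would, in place of code of your own. Each camera call takes 0.05 s, during which the arm holds its last target.

TASK

Fit the loose well block onto the dot-blot filtration manifold: lower it over the two upright studs until it lies flat on the rubber gasket. Then press it down with a steady push of about 10 newtons (a kilogram's weight) and stay like that so that I can run the thumb nuts down: your program finishes while you are still pressing, without letting go at the end. Leave the other things on the bench where they are, the dish of thumb nuts included.

Things in the scene. Friction and masses are not known exactly. Their poses are not given: they have to be found in the camera images.
- block: Loose off-white well block, about 200 g, 146 long (x) x 54 wide (y). Middle 98 x 54 x 34 high, 24 small wells (8 x 3) in its top; at each end an ear 24 long, only 10 high, flush with the underside, with an upright 11 mm through hole 61 from the middle. Starts flat on the bench, wells up. Grip across the 54 mm width. Origin: centre of underside; z up. Fits either way round (half a turn).
- manifold: Fixed aluminium manifold base, 190 long (x) x 104 wide (y); deck plate 196 x 110, its top 55 above the bench. In the middle a black rubber gasket frame 108 x 60 round a white membrane, its top 61 above the bench. A threaded stud stands 61 either side of the middle on the long centre line. Brass hose tail sticks out 60 at the -x end, below the deck. Origin: centre of underside, on the bench; z up.
- seat (a point): Point in the middle of the manifold, at the height of the gasket's top when nothing presses on it, 61 above the bench: the centre of the block's underside comes here. Fixed to the manifold.
- stud_a (a point): Tip of the steel stud on the manifold's +x side, 91 above the bench: stud 6 in diameter, its last 8 tapered to a point; collar 15 wide, 3 high at its foot on the deck.
- stud_b (a point): Tip of the like stud on the manifold's -x side, 91 above the bench.
- gasket (a joint): How far the sponge-rubber gasket is squeezed down, in m: 0 free, at most 0.005. It gives like a spring of about 4 N per mm, moving straight down; the block's own weight squeezes it about 0.5 mm, a push of 10 N about 2.5 mm more.
- nut_dish: Bystander: small white round dish, 62 across, 14 high, with two knurled steel thumb nuts in it. Origin: centre of the underside.
- microplate: Bystander: flat white plate with 96 little wells, 90 x 130 x 14. Origin: centre of the underside.
- tip_box: Bystander: grey box of pipette tips with dark blue deck, 82 x 118 x 65. Origin: centre of the underside.
- tube_rack: Bystander: dark blue rack 95 x 180 x 52 with five capped tubes, 119 high in all. Origin: centre of the underside.
- beaker: Bystander: clear plastic beaker, 86 across, 105 high, yellow band. Origin: centre of the underside.
- marker: Bystander: black marker pen lying down, 145 long (its x), 13 thick. Origin: middle of its underside.
- pipette: Bystander: white and blue hand pipette lying down, 238 long (its x), 31 thick. Origin: at the bench, near its middle.
Mind the look-alikes: they are no part of the job. There is more than one size of the block; the one meant has the size given above.

How it is judged (in metres and radians):
On the way:
1. the block is down over both studs and lies flat on the gasket (horizontal distance between block and seat below 0.004 m and angle between the x axis of block and the x axis of manifold, either way round below 0.06 rad and angle between block's own z axis and vertical below 0.04 rad and z of block in the frame of seat below 0.0015 m), for 0.2 s.
At the end, for the whole second after the job is handed in: The block is on both studs, within 4 mm of the middle, in line within 0.06 rad, level within 0.04 rad and still; the robot keeps pressing, so that it bears on the gasket with 7 to 17 N in all (its weight of about 2 N plus a push of about 10 N) through the last second (horizontal distance between block and seat below 0.004 m and angle between the x axis of block and the x axis of manifold, either way round below 0.06 rad and angle between block's own z axis and vertical below 0.04 rad and z of block in the frame of seat below 0 m and linear speed of block below 0.01 m/s and contact force between block and manifold between 7 and 17 N and contact force between any of the fingers, the arm and block above 4 N); the arm keeps its last pose, push and grip.
It fails at once if one of the bystanders on the bench is shoved or lifted by more than 20 mm (distance of any of nut_dish, microplate, tip_box, tube_rack, beaker, marker, pipette from where it was at the start of the episode above 0.02 m).
It also fails if it takes over 48 s, if anything falls off the work surface, if the arm or the gripper's body presses on something with over 40 N, if the wrist force passes 120 N, or if a joint passes its speed limit or range.

## Working session

There is one attempt and no reset: what is moved stays moved. The work goes in short steps, Python scripts to look and compute and a tool call to move; the robot and the scene stay as the last step left them, time stands still between calls to the robot, and variables do not carry over. Pictures are saved under pics/ and viewed, and the job is handed in when it is done.

Besides the shell and the picture viewer there is one more tool, called after "Request:" as name(argument=value, ...), one argument or row to a line, values as JSON. drive_tool: Moves the arm, as the interface text tells. Its arguments: {"type":"object","properties":{"targets":{"type":"array"},"newtons":{"type":"number"}},"required":["targets"]}

```bash
ls; mkdir -p pics; cat > h.py <<'E'
import numpy as np, cv2
from cell import env
def cap(n,name):
    m=env.camera_model(n); im,d=env.capture(n)
    np.savez(f'{name}.npz',im=im,d=d,**{k:np.array(v) for k,v in m.items()})
    cv2.imwrite(f'pics/{name}.png',im[:,:,::-1]); return im,d,m
def load(name): return np.load(f'{name}.npz')
def cloud(z):
    d=z['d']; v,u=np.mgrid[0:d.shape[0],0:d.shape[1]]
    P=np.stack([(u-z['cx'])/z['fx']*d,(v-z['cy'])/z['fy']*d,d],-1)
    R=cv2.Rodrigues(np.array(z['rvec'],float))[0]
    W=(P-z['tvec'].reshape(3))@R
    W[d==0]=np.nan; return W
E
python3 - <<'E'
from h import *
print(env.get_state())
for n in ['scene','side','wrist']: cap(n,n+'0')
E
```

```text
pics
{'time_s': 0.0, 'joint_pos': array([ 1.01186598e+00,  1.59060972e-01,  1.59820913e+00,  8.92242816e-06,
        1.38619818e+00, -2.10097059e-01]), 'joint_velocities': array([ 8.96181011e-06,  6.94887858e-04,  2.04500730e-03, -1.77180105e-03,
       -6.94876588e-04, -8.09753589e-04]), 'joint_torque': array([-9.23162079e-04, -3.85593474e+01, -3.22095394e+01,  6.98836008e-02,
        3.82160093e-02, -8.63486707e-05]), 'tcp_pos': array([196.21569227, 539.82645033, 213.62379914]), 'tool_rot': array([-5.45050907e-01, -3.09322571e+00,  2.72530818e-03]), 'force': array([-0.0910071 ,  0.49425534, -0.3313586 ]), 'ft_torque': array([-0.00811354, -0.03613648,  0.05560721]), 'opening': 1.0010532531559762}
```

View pics/scene0.png

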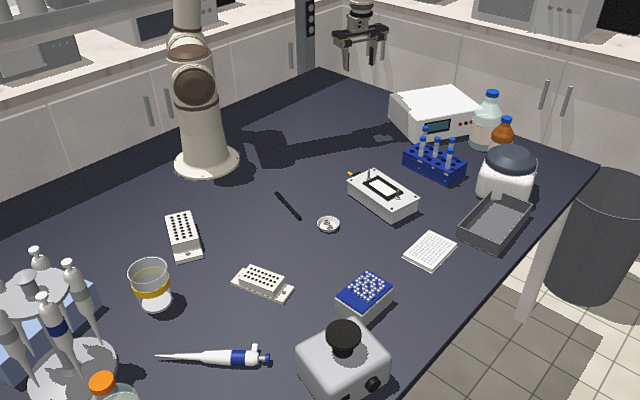

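View pics/side0.png

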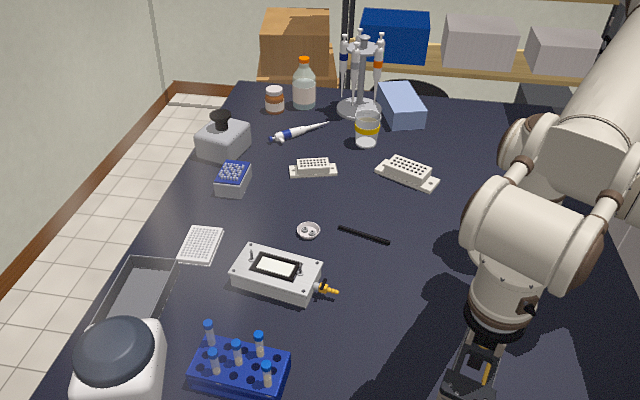

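View pics/wrist0.png

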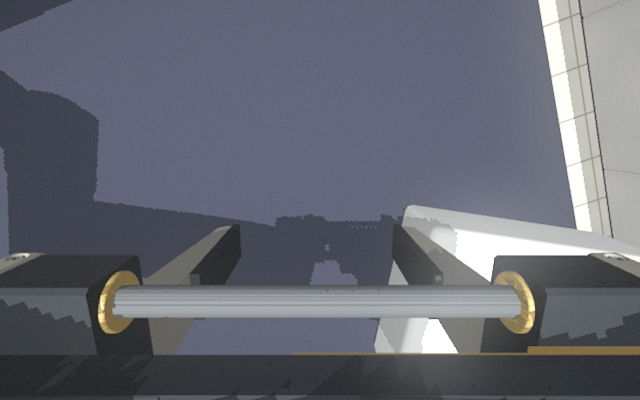

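Candidates for the block are the well block at scene px (183,235), which is side px (407,172), and the one at scene px (262,282), which is side px (313,168). The microplate at (430,250) is too flat. I'll measure both candidates.

```bash
cat > m.py <<'E'
from h import *
def meas(W,box,zlo,zhi,label):
    u0,u1,v0,v1=box
    P=W[v0:v1,u0:u1].reshape(-1,3); P=P[~np.isnan(P[:,0])]
    P=P[(P[:,2]>zlo)&(P[:,2]<zhi)]
    (c,s,a)=cv2.minAreaRect(P[:,:2].astype(np.float32))
    print(label,len(P),'c',np.round(c,1),'size',np.round(s,1),'ang',round(a,2),'zpct',np.round(np.percentile(P[:,2],[2,50,98]),1))
    return P
E
python3 - <<'E'
from m import *
for n,bx in [('scene0',{'A':(155,212,200,270),'B':(222,302,255,310),'man':(335,425,160,230)}),('side0',{'A':(368,446,145,200),'B':(282,345,148,185),'man':(222,325,235,310)})]:
    W=cloud(load(n))
    for k,b in bx.items():
        if k=='man':
            meas(W,b,48,58,n+k+' deck'); meas(W,b,58,64,n+k+' gask');P=meas(W,b,66,100,n+k+' studs'); 
        else:
            meas(W,b,4,60,n+k); meas(W,b,27,60,n+k+' top');meas(W,b,6,13,n+k+' ears')
E
python3 - <<'E'
import cv2
a=cv2.imread('pics/scene0.png');b=cv2.imread('pics/side0.png')
f=lambda i,x,y:cv2.resize(i[y:y+90,x:x+120],(400,300),interpolation=cv2.INTER_CUBIC)
import numpy as np
cv2.imwrite('pics/crop0.png',np.vstack([np.hstack([f(a,125,190),f(a,205,240)]),np.hstack([f(b,350,130),f(b,255,125)])]))
E
```

```text
scene0A 1322 c [ 279.5 -297.1] size [ 87.9 166.1] ang 64.1 zpct [ 5.8 40.3 45.3]
scene0A top 913 c [ 268.9 -281.7] size [ 69.4 133.8] ang 64.33 zpct [29.  41.6 45.6]
scene0A ears 246 c [ 337.2 -315.2] size [70.2 41.3] ang 65.88 zpct [ 6.5 10.5 12.9]
scene0B 1293 c [ 557.1 -259.6] size [149.5  58.9] ang 15.75 zpct [ 5.1 29.9 35.1]
scene0B top 723 c [ 557.9 -258.6] size [98.7 57.4] ang 15.81 zpct [28.2 32.3 35.6]
scene0B ears 308 c [ 557.  -259.7] size [149.5  56.5] ang 16.01 zpct [ 6.2  8.4 12.2]
scene0man deck 1416 c [582.1 272.8] size [265.3 201.5] ang 79.15 zpct [49.2 53.3 57.5]
scene0man gask 151 c [571.4 192.2] size [ 76.  183.7] ang 81.12 zpct [58.1 59.5 63.5]
scene0man studs 27 c [568.2 198.4] size [  9.  128.1] ang 78.76 zpct [66.5 76.2 89. ]
side0A 1449 c [ 266.9 -316. ] size [238.6 301.7] ang 5.19 zpct [ 4.2 30.6 47.8]
side0A top 766 c [ 268.8 -278.9] size [ 75.9 129.6] ang 64.58 zpct [28.3 43.8 48.2]
side0A ears 230 c [ 282.4 -310. ] size [223.9 252.9] ang 1.2 zpct [ 6.1 10.6 12.9]
side0B 832 c [ 558.2 -288.5] size [204.2 197.3] ang 10.34 zpct [ 4.3 23.3 37.6]
side0B top 380 c [ 557.1 -258.5] size [97.9 63.7] ang 16.58 zpct [28.  34.5 38.1]
side0B ears 219 c [ 565.7 -286.5] size [157.9 183. ] ang 9.47 zpct [ 6.2  9.8 12.7]
side0man deck 2420 c [567.  200.8] size [113.8 197.7] ang 79.14 zpct [50.8 55.3 57.8]
side0man gask 608 c [566.5 205.1] size [105.1 189.9] ang 79.05 zpct [58.1 60.2 63.5]
side0man studs 45 c [568.9 214.1] size [ 29.6 128.4] ang 80.94 zpct [66.4 78.3 91.3]
```

View pics/crop0.png

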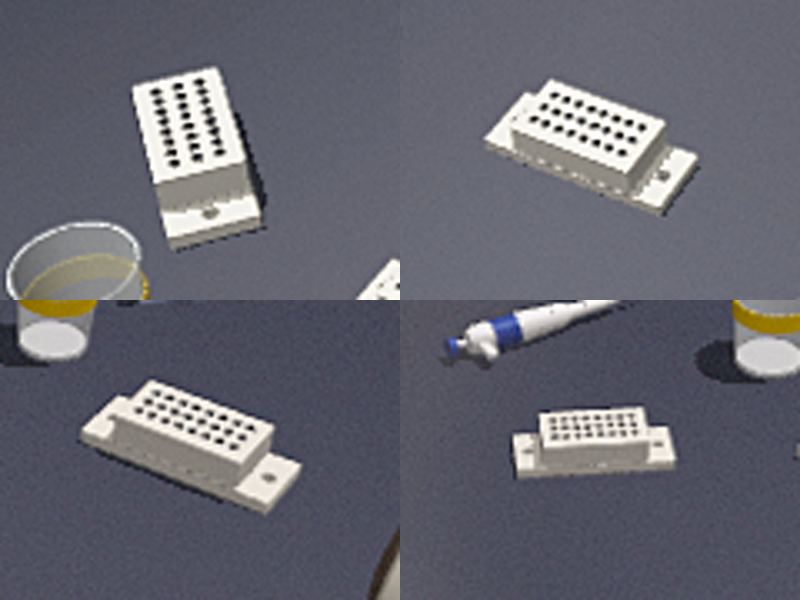

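B matches (about 146×54×34, near (557,-259), axis 15.9°), while A is larger at 44 high. I'll go with B. The manifold is near (567,201), with its long axis at about -10.9°.

```bash
cat > g.py <<'E'
from h import *
from scipy.spatial.transform import Rotation as R
def go(pos,yaw,frac=1):
    s=env.get_state(); Rc=R.from_rotvec(s['tool_rot'])
    y=np.radians(yaw); ty=np.array([np.cos(y),np.sin(y),0]); tz=np.array([0,0,-1.]); tx=np.cross(ty,tz)
    Rt=R.from_matrix(np.stack([tx,ty,tz],1))
    d=Rc.inv().apply(np.array(pos)-s['tcp_pos'])/1000
    w=(Rc.inv()*Rt).as_rotvec()
    print('t',s['time_s'],'tcp',np.round(s['tcp_pos'],2),'yaw',np.degrees(np.arctan2(*Rc.as_matrix()[[1,0],1])).round(2),'F',np.round(s['force'],2),'M',np.round(s['ft_torque'],2),'op',round(s['opening'],3),'j6',s['joint_pos'][5].round(2))
    print('shift',np.round(d,4),'turn',np.round(w,4),'rows',np.linalg.norm(d)/.0625,np.degrees(np.linalg.norm(w))/10.7)
E
python3 -c "
from g import *
go((557,-259,240),105.9)"
```

```text
t 0.15 tcp [196.26 539.97 213.84] yaw 70.02 F [ 0.13 -0.47 -0.78] M [ 0.    0.02 -0.04] op 1.001 j6 -0.21
shift [-0.6121 -0.6276 -0.0255] turn [-0.0013 -0.0007 -0.6263] rows 14.032331148292634 3.3535943951058726
```

Request:
drive_tool(
  targets=[
    [[-0.04, -0.04, -0.025, 0, 0, -0.1, 1], [-0.08, -0.085, -0.025, 0, 0, -0.2, 1], [-0.12, -0.125, -0.025, 0, 0, -0.3, 1], [-0.16, -0.17, -0.025, 0, 0, -0.4, 1], [-0.2, -0.21, -0.025, 0, 0, -0.5, 1]],
  ],
)

```text
time_s: 0.78
tcp_pos: [312.9, 272.9, 239.4]
tool_rot: [-0.243, 3.132, -0.0]
force: [1.3, -0.2, 0.1]
opening: 0.998
```

```bash
python3 -c "
from g import *
go((557,-259,240),105.9)"
```

```text
t 0.775 tcp [312.86 272.87 239.41] yaw 98.88 F [ 1.34 -0.25  0.09] M [ 0.02 -0.04  0.02] op 0.998 j6 -1.3
shift [-1.591e-01 -5.632e-01 -5.000e-04] turn [-1.000e-04  1.000e-04 -1.226e-01] rows 9.363622477050109 0.6563977147406271
```

Request:
drive_tool(
  targets=[
    [[-0.015, -0.057, 0, 0, 0, -0.03, 1], [-0.03, -0.114, 0, 0, 0, -0.06, 1], [-0.045, -0.17, 0, 0, 0, -0.09, 1], [-0.065, -0.227, 0, 0, 0, -0.12, 1], [-0.08, -0.284, 0, 0, 0, -0.12, 1]],
  ],
)

```text
time_s: 1.4
tcp_pos: [435.1, 4.0, 239.6]
tool_rot: [-0.424, 3.112, 0.0]
force: [1.0, 0.4, -0.1]
opening: 0.999
```

Request:
drive_tool(
  targets=[
    [[-0.05, -0.05, 0, 0, 0, 0, 1], [-0.085, -0.1, 0, 0, 0, 0, 1], [-0.11, -0.15, 0, 0, 0, 0, 1], [-0.12, -0.2, 0, 0, 0, 0, 1], [-0.12, -0.24, 0, 0, 0, 0, 1]],
  ],
)

```text
time_s: 2.02
tcp_pos: [615.1, -194.8, 238.6]
tool_rot: [0.424, -3.112, -0.001]
force: [0.1, -0.3, 0.1]
opening: 0.999
```

```bash
python3 -c "
from g import *
go((557,-259,240),105.9); cap('wrist','wrist1')"
```

```text
t 2.025 tcp [ 615.11 -194.81  238.57] yaw 105.52 F [ 0.11 -0.31  0.08] M [ 0.03 -0.02 -0.02] op 0.999 j6 -2.34
shift [ 0.0732 -0.0463 -0.0014] turn [ 0.0008 -0.0008 -0.0066] rows 1.3856103069263368 0.03584633709890722
```

View pics/wrist1.png

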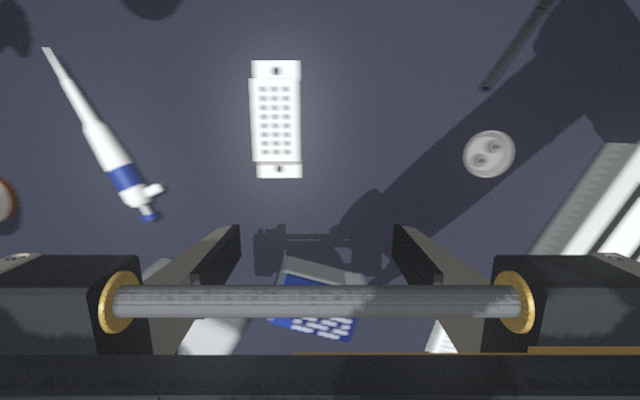

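The wrist view shows the block at px (277,118), with its ear holes at (276,70) and (279,169). I'll measure it from here.

```bash
python3 - <<'E'
from m import *
z=load('wrist1'); W=cloud(z)
b=(235,315,50,190)
meas(W,b,4,60,'all');meas(W,b,28,60,'top');meas(W,b,5,14,'ears')
print('holes',W[70,276],W[169,279])
im=cv2.resize(z['im'][50:190,235:315],(480,840)[::1],interpolation=cv2.INTER_CUBIC)
cv2.imwrite('pics/c1.png',cv2.resize(im[:,:,::-1],(340,595)))
E
```

```text
all 5138 c [ 554.4 -258.9] size [146.3  54.2] ang 15.62 zpct [ 9.1 34.1 36.2]
top 3704 c [ 554.7 -258.8] size [97.6 54.1] ang 15.73 zpct [32.7 34.5 36.3]
ears 1393 c [ 554.4 -258.9] size [146.2  54.1] ang 15.57 zpct [ 8.1 10.3 12.1]
holes [ 494.88986641 -281.2067417    -1.27217455] [ 616.37620105 -246.76417592    3.51307703]
```

View pics/c1.png

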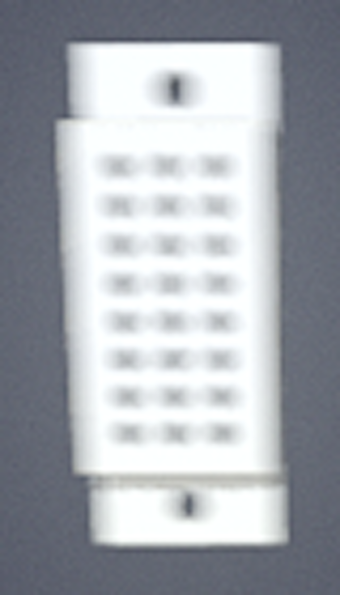

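```bash
python3 -c "
from g import *
go((554.5,-258.9,80),105.65)"
```

```text
t 2.075 tcp [ 615.07 -199.55  238.3 ] yaw 105.32 F [-3.65 -1.9  -0.04] M [-0.04  0.09 -0.03] op 0.998 j6 -2.34
shift [ 0.0739 -0.0409  0.1585] turn [-0.0022 -0.0013 -0.0057] rows 2.8733606028560694 0.033694163612122505
```

Request:
drive_tool(
  targets=[
    [[0.035, -0.02, 0, 0, 0, -0.005, 1], [0.074, -0.036, 0.0, 0, 0, -0.005, 1], [0.074, -0.036, 0.05, 0, 0, -0.005, 1], [0.074, -0.036, 0.1, 0, 0, -0.005, 1], [0.074, -0.036, 0.1, 0, 0, -0.005, 1]],
  ],
)

```text
time_s: 2.7
tcp_pos: [549.6, -245.4, 134.9]
tool_rot: [0.431, -3.104, -0.011]
force: [-0.3, 0.1, -0.1]
opening: 0.999
```

```bash
python3 -c "
from m import *
from g import *
cap('wrist','wrist2')
go((554.5,-258.9,7),105.65)
W=cloud(load('wrist2'))
b=(150,450,0,230)
meas(W,b,4,60,'all');meas(W,b,28,60,'top');meas(W,b,5,14,'ears')"
```

```text
t 2.75 tcp [ 551.73 -246.73  138.37] yaw 105.83 F [ 1.17 -0.38  1.08] M [ 0.   -0.04  0.01] op 1.0 j6 -2.47
shift [ 0.0003 -0.0129  0.1313] turn [ 0.0031 -0.0025  0.0031] rows 2.111427901366119 0.027161564533466253
all 6248 c [ 483.4 -314.2] size [250.  95.] ang 45.29 zpct [ 9.1 34.3 36.1]
top 4632 c [ 543.5 -262.2] size [74.8 54. ] ang 15.56 zpct [33.1 34.6 36.2]
ears 1485 c [ 471.5 -341.4] size [198.9  50.6] ang 69.75 zpct [ 6.4 10.4 12.2]
```

View pics/wrist2.png

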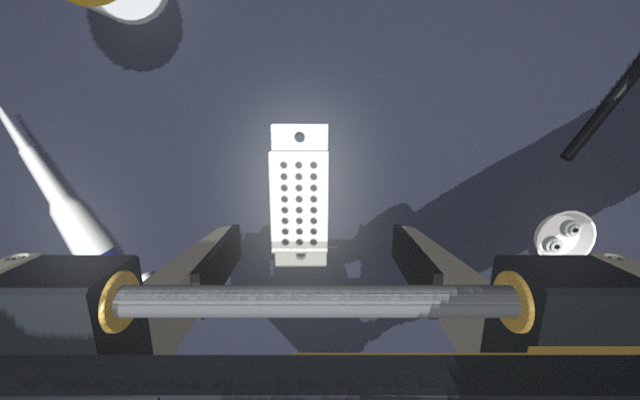

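Request:
drive_tool(
  targets=[
    [[0, -0.013, 0, 0, 0, 0.003, 1], [0, -0.013, 0.03, 0.003, -0.002, 0.003, 1], [0, -0.013, 0.06, 0.003, -0.002, 0.003, 1], [0, -0.013, 0.08, 0.003, -0.002, 0.003, 1], [0, -0.013, 0.08, 0.003, -0.002, 0.003, 1]],
  ],
)

```text
time_s: 3.38
tcp_pos: [556.3, -260.4, 59.3]
tool_rot: [-0.427, 3.111, -0.003]
force: [-0.3, 0.7, 0.2]
opening: 1.001
```

```bash
python3 -c "
from g import *
go((554.5,-258.9,7),105.65)"
```

```text
t 3.375 tcp [ 556.28 -260.35   59.31] yaw 105.65 F [-0.34  0.73  0.17] M [-0.01  0.01  0.  ] op 1.001 j6 -2.48
shift [0.0014 0.002  0.0523] turn [-0.0023  0.0013 -0.0001] rows 0.8377816743439697 0.014072203435744762
```

Request:
drive_tool(
  targets=[
    [[0.001, 0.002, 0.02, 0, 0, 0, 1], [0.001, 0.002, 0.04, 0, 0, 0, 1], [0.001, 0.002, 0.051, 0, 0, 0, 1], [0.001, 0.002, 0.052, 0, 0, 0, 1], [0.001, 0.002, 0.052, 0, 0, 0, 1]],
  ],
)

```text
time_s: 4.0
tcp_pos: [555.4, -258.9, 7.9]
tool_rot: [-0.428, 3.109, -0.005]
force: [-0.1, 0.2, 0.4]
opening: 1.0
```

Request:
drive_tool(
  targets=[
    [[0, 0, 0, 0, 0, 0, 1], [0, 0, 0, 0, 0, 0, 1]],
  ],
)

```text
time_s: 4.25
tcp_pos: [555.4, -258.9, 8.2]
tool_rot: [-0.427, 3.109, -0.005]
force: [-0.1, 0.1, -0.4]
opening: 1.003
```

```bash
python3 -c "
from g import *
go((554.5,-258.9,7),105.65)"
```

```text
t 4.25 tcp [ 555.39 -258.9     8.2 ] yaw 105.65 F [-0.06  0.05 -0.37] M [ 0.07 -0.02 -0.02] op 1.003 j6 -2.48
shift [0.0009 0.0002 0.0012] turn [-0.0038  0.0026  0.0001] rows 0.023842559020425057 0.02497099325486272
```

Request:
drive_tool(
  targets=[
    [[0.001, 0, 0.001, -0.003, 0.002, 0, 1], [0.001, 0, 0.001, -0.003, 0.002, 0, 0.75], [0.001, 0, 0.001, -0.003, 0.002, 0, 0.5], [0.001, 0, 0.001, -0.003, 0.002, 0, 0.3], [0.001, 0, 0.001, -0.003, 0.002, 0, 0.3]],
  ],
  newtons=40,
)

```text
time_s: 4.88
tcp_pos: [554.1, -259.0, 6.6]
tool_rot: [-0.428, 3.112, -0.0]
force: [0.8, -2.0, 0.2]
opening: 0.584
```

Request:
drive_tool(
  targets=[
    [[0, 0, 0, 0, 0, 0, 0.3], [0, 0, 0, 0, 0, 0, 0.3], [0, 0, 0, 0, 0, 0, 0.3]],
  ],
)

```text
time_s: 5.25
tcp_pos: [554.1, -258.9, 6.6]
tool_rot: [-0.428, 3.112, -0.0]
force: [-0.3, -0.3, 0.1]
opening: 0.584
```

```bash
python3 -c "
from g import *
go((554.5,-258.9,7),105.65)"
```

```text
t 5.25 tcp [ 554.1  -258.95    6.61] yaw 105.66 F [-0.27 -0.33  0.05] M [ 0.02 -0.03 -0.03] op 0.584 j6 -2.48
shift [-0.0004 -0.0001 -0.0004] turn [-0.0001  0.0001  0.0001] rows 0.008888308371926702 0.00090773036902719
```

Request:
drive_tool(
  targets=[
    [[0, 0, -0.02, 0, 0, 0, 0.3], [0, 0, -0.06, 0, 0, 0, 0.3], [0, 0, -0.12, 0, 0, 0, 0.3], [0, 0, -0.18, 0, 0, 0, 0.3], [0, 0, -0.2, 0, 0, 0, 0.3]],
  ],
)

```text
time_s: 5.88
tcp_pos: [555.9, -260.2, 212.6]
tool_rot: [-0.427, 3.106, -0.01]
force: [0.3, 0.1, -2.0]
opening: 0.586
```

```bash
python3 -c "
from g import *
go((690,178,220),79.1)"
```

```text
t 5.875 tcp [ 555.93 -260.16  212.56] yaw 105.66 F [ 0.27  0.05 -2.02] M [ 0.08 -0.06 -0.01] op 0.586 j6 -2.48
shift [-0.2474  0.3856 -0.0088] turn [-0.0055  0.0069  0.4636] rows 7.332371403601224 2.4829713951342454
```

Request:
drive_tool(
  targets=[
    [[-0.012, 0.02, -0.002, 0, 0, 0.04, 0.3], [-0.04, 0.06, -0.005, 0, 0, 0.09, 0.3], [-0.07, 0.11, -0.005, 0, 0, 0.14, 0.3], [-0.1, 0.155, -0.005, 0, 0, 0.19, 0.3], [-0.13, 0.2, -0.005, 0, 0, 0.24, 0.3]],
  ],
)

```text
time_s: 6.5
tcp_pos: [624.5, -29.2, 209.9]
tool_rot: [0.049, -3.138, -0.001]
force: [0.9, 0.4, -3.1]
opening: 0.587
```

```bash
python3 -c "
from g import *
go((690,178,220),79.1)"
```

```text
t 6.5 tcp [624.52 -29.25 209.93] yaw 91.81 F [ 0.92  0.36 -3.09] M [ 0.05 -0.02  0.01] op 0.587 j6 -1.84
shift [-0.0719  0.2051 -0.0101] turn [ 0.0005 -0.003   0.2218] rows 3.481242492023462 1.1875778461760418
```

Request:
drive_tool(
  targets=[
    [[-0.02, 0.05, -0.005, 0, 0, 0.06, 0.3], [-0.04, 0.1, -0.01, 0, 0, 0.12, 0.3], [-0.055, 0.15, -0.01, 0, 0, 0.17, 0.3], [-0.065, 0.185, -0.01, 0, 0, 0.21, 0.3], [-0.07, 0.195, -0.01, 0, 0, 0.21, 0.3]],
  ],
)

```text
time_s: 7.12
tcp_pos: [687.7, 168.3, 219.5]
tool_rot: [-0.272, -3.126, 0.0]
force: [0.5, -0.8, -2.7]
opening: 0.584
```

Request:
drive_tool(
  targets=[
    [[0, 0, 0, 0, 0, 0, 0.3], [0, 0, 0, 0, 0, 0, 0.3], [0, 0, 0, 0, 0, 0, 0.3]],
  ],
)

```text
time_s: 7.5
tcp_pos: [688.7, 164.6, 221.6]
tool_rot: [-0.28, -3.129, 0.0]
force: [-0.0, 0.1, -2.7]
opening: 0.585
```

```bash
python3 -c "
from g import *
cap('wrist','wrist3')
go((690,178,220),79.1)"
```

```text
t 7.55 tcp [688.76 164.77 221.73] yaw 79.79 F [-0.7   0.62 -2.9 ] M [-0.05 -0.04  0.01] op 0.587 j6 -1.33
shift [0.0011 0.0132 0.0017] turn [-0.0002 -0.      0.0121] rows 0.21445540392571727 0.06467328531075028
```

View pics/wrist3.png

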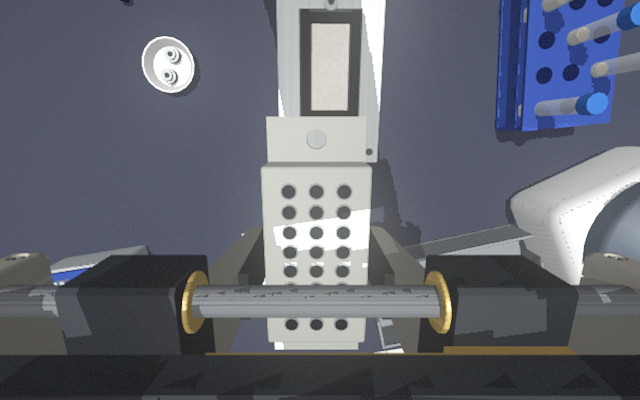

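Request:
drive_tool(
  targets=[
    [[0, 0.003, -0.03, 0, 0, 0.01, 0.3], [-0.01, 0.008, -0.06, 0, 0, 0.01, 0.3], [-0.02, 0.01, -0.08, 0, 0, 0.01, 0.3], [-0.02, 0.01, -0.08, 0, 0, 0.01, 0.3], [-0.02, 0.01, -0.08, 0, 0, 0.01, 0.3]],
  ],
)

```text
time_s: 8.18
tcp_pos: [709.6, 171.9, 300.2]
tool_rot: [-0.293, -3.126, 0.001]
force: [-0.4, -0.2, -3.3]
opening: 0.583
```

Request:
drive_tool(
  targets=[
    [[0, 0, 0, 0, 0, 0, 0.3], [0, 0, 0, 0, 0, 0, 0.3], [0, 0, 0, 0, 0, 0, 0.3]],
  ],
)

```text
time_s: 8.55
tcp_pos: [710.0, 172.3, 301.2]
tool_rot: [-0.293, -3.127, 0.0]
force: [-0.0, 0.2, -1.8]
opening: 0.586
```

```bash
python3 -c "
from g import *
cap('wrist','wrist4');cap('side','side4');cap('scene','scene4')
go((690,178,220),79.1)"
```

```text
t 8.7 tcp [710.16 172.35 301.55] yaw 79.3 F [ 0.71 -0.57 -2.57] M [ 0.04 -0.04  0.02] op 0.585 j6 -1.31
shift [0.0209 0.0018 0.0816] turn [-0.     -0.      0.0035] rows 1.3471730456301267 0.01888995085108982
```

View pics/wrist4.png

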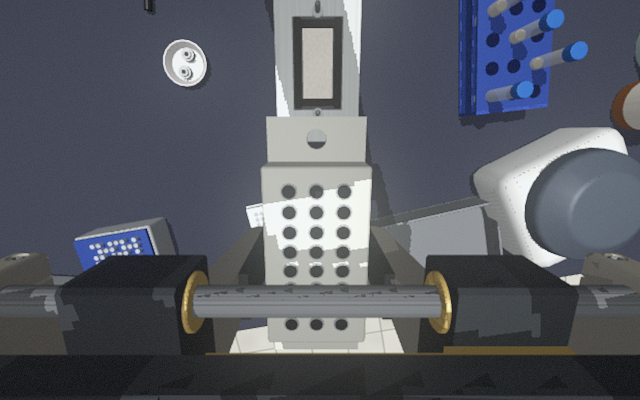

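View pics/scene4.png

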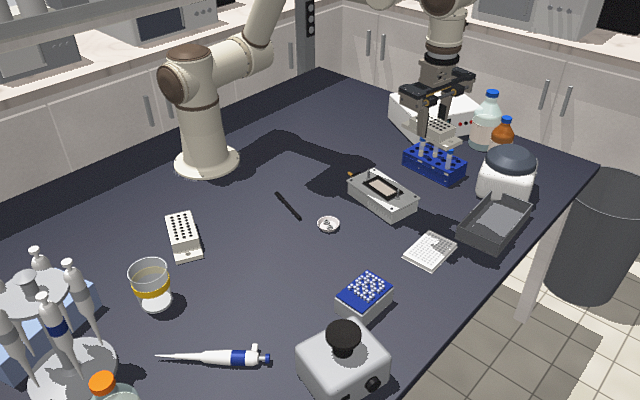

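The wrist view shows the gasket at px (317,63), the far stud at (317,6), the near stud at (318,112), and the held block's front ear hole at (316,138).

```bash
python3 - <<'E'
from m import *
z=load('wrist4'); W=cloud(z); im=z['im'].astype(int)
P=meas(W,(260,375,0,116),48,57.7,'deck')
P=meas(W,(280,355,8,112),58.7,66,'gasket z')
g=im.max(2)
b=np.zeros(g.shape,bool); b[5:113,285:352]=1
# ray-plane at z=61 for dark pixels
R=cv2.Rodrigues(z['rvec'].astype(float))[0]; C=-R.T@z['tvec'].reshape(3)
def onplane(u,v,h):
    d=np.stack([(u-z['cx'])/z['fx'],(v-z['cy'])/z['fy'],np.ones_like(u,float)],-1)@R
    return C+d*((h-C[2])/d[...,2])[...,None]
for thr in (70,90):
    m=(b&(g<thr)).astype(np.uint8)
    n,l,st,_=cv2.connectedComponentsWithStats(m); i=1+np.argmax(st[1:,4]); v,u=np.where(l==i)
    Q=onplane(u,v,61)[:,:2].astype(np.float32); c,s,a=cv2.minAreaRect(Q); print('dark',thr,len(u),np.round(c,1),np.round(s,1),round(a,2))
S=W[0:120,300:335].reshape(-1,3); S=S[(S[:,2]>68)&(S[:,2]<96)]
far=S[S[:,0]<570];near=S[S[:,0]>=570]
for k in(far,near):print('stud',len(k),np.median(k,0) if len(k) else '',k[:,2].max() if len(k) else '')
# held block
H=W[110:200,240:390].reshape(-1,3)
print('C',C); print('ear z',W[150,290],W[150,345],'top z',W[180,300],W[180,340])
E
python3 - <<'E'
import cv2
i=cv2.imread('pics/wrist4.png');cv2.imwrite('pics/c4.png',cv2.resize(i[0:170,250:385],None,fx=3.5,fy=3.5,interpolation=cv2.INTER_CUBIC))
E
```

```text
deck 7750 c [560.7 202.5] size [110.2 137.6] ang 79.48 zpct [53.6 55.5 57.3]
gasket z 1818 c [563.5 202. ] size [ 59.9 121.5] ang 79.4 zpct [59.  61.  62.9]
dark 70 1346 [566.2 200.9] [ 59.4 106. ] 79.26
dark 90 2102 [566.8 200.7] [ 61.  107.3] 79.26
stud 55 [507.51101813 212.54416218  81.49550723] 90.62274959332399
stud 24 [626.21614738 190.18670704  85.51649803] 91.79745484601197
C [645.61408278 184.40135571 471.86078643]
ear z [654.04122675 168.07644307 304.19678342] [659.65407748 197.97154984 304.99187153] top z [667.8681777  172.20760748 328.07930157] [671.48484756 191.33432686 328.13196231]
```

View pics/c4.png

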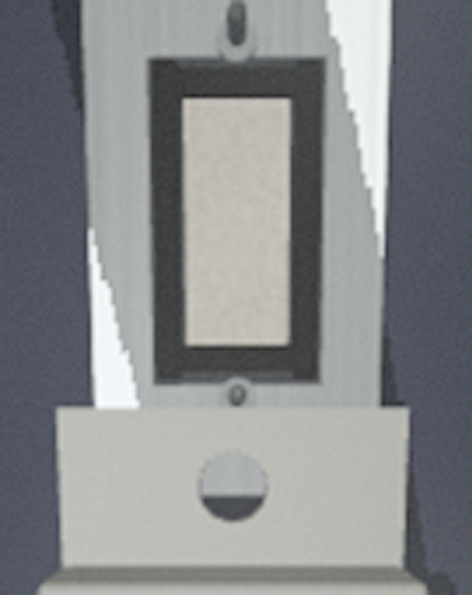

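```bash
python3 - <<'E'
from m import *
z=load('wrist4'); W=cloud(z)
P=W[112:165,255:380].reshape(-1,3); P=P[(P[:,2]>299)&(P[:,2]<310)]
c,s,a=cv2.minAreaRect(P[:,:2].astype(np.float32)); print(len(P),c,s,a)
# tool frame: tcp 710.1,172.3 yaw 79.3 ; front edge
y=np.radians(79.3); tx=np.array([-np.sin(y),np.cos(y)]); ty=np.array([np.cos(y),np.sin(y)])
q=P[:,:2]-[710.1,172.3]; print('tool x max',np.percentile(q@tx,99.5),'tool y range',np.percentile(q@ty,[.5,99.5]))
P=W[160,:,:]; 
# hole centre: z=304.5 rays
R=cv2.Rodrigues(z['rvec'].astype(float))[0]; C=-R.T@z['tvec'].reshape(3)
h=np.array([316.6,138.6,1]); d=np.array([(h[0]-z['cx'])/z['fx'],(h[1]-z['cy'])/z['fy'],1])@R
p=C+d*((304.6-C[2])/d[2]); print('hole',p,(p[:2]-[710.1,172.3])@tx,(p[:2]-[710.1,172.3])@ty)
E
```

```text
4233 (650.8021240234375, 183.60585021972656) (54.347503662109375, 24.242164611816406) 79.1805419921875
tool x max 72.42555366384738 tool y range [-26.62414704  26.90116993]
hole [650.69353101 183.71839834 304.6       ] 60.49357200036002 0.19006629920351675
```

Request:
drive_tool(
  targets=[
    [[0.03, 0.0, 0.02, 0, 0, 0, 0.3], [0.07, 0.0, 0.05, 0, 0, 0, 0.3], [0.11, 0.0, 0.08, 0, 0, 0, 0.3], [0.14, 0.001, 0.11, 0, 0, 0, 0.3], [0.146, 0.001, 0.13, 0, 0, 0, 0.3]],
  ],
)

```text
time_s: 9.32
tcp_pos: [564.4, 201.0, 170.1]
tool_rot: [-0.291, -3.126, 0.001]
force: [0.6, -0.6, -2.7]
opening: 0.586
```

Request:
drive_tool(
  targets=[
    [[0, 0, 0.01, 0, 0, 0, 0.3], [0, 0, 0.03, 0, 0, 0, 0.3], [0, 0, 0.04, 0, 0, 0, 0.3], [0, 0, 0.04, 0, 0, 0, 0.3], [0, 0, 0.04, 0, 0, 0, 0.3]],
  ],
)

```text
time_s: 9.95
tcp_pos: [567.6, 200.4, 132.2]
tool_rot: [0.293, 3.127, 0.0]
force: [-0.4, 0.0, -2.3]
opening: 0.583
```

```bash
python3 -c "
from g import *
go((566.3,201,110),79.3)"
```

```text
t 9.95 tcp [567.61 200.4  132.22] yaw 79.29 F [-0.36  0.04 -2.26] M [ 0.01 -0.04  0.  ] op 0.583 j6 -1.24
shift [0.0014 0.0003 0.0222] turn [ 0.0004  0.0011 -0.0002] rows 0.3562670974019657 0.0064140564803997595
```

Request:
drive_tool(
  targets=[
    [[0.0014, 0.0003, 0.01, 0, 0, 0, 0.3], [0.0014, 0.0003, 0.022, 0, 0.001, 0, 0.3], [0.0014, 0.0003, 0.022, 0, 0.001, 0, 0.3], [0.0014, 0.0003, 0.022, 0, 0.001, 0, 0.3]],
  ],
)

```text
time_s: 10.45
tcp_pos: [565.6, 200.9, 109.5]
tool_rot: [-0.293, -3.127, -0.0]
force: [0.0, -0.3, -1.5]
opening: 0.586
```

```bash
python3 -c "
from g import *
go((566.3,201,85),79.3)
for n in ['wrist','side','scene']: cap(n,n+'5')
i=cv2.imread('pics/side5.png')[200:320,200:360];j=cv2.imread('pics/scene5.png')[120:240,320:480];k=cv2.imread('pics/wrist5.png')
cv2.imwrite('pics/c5.png',np.hstack([cv2.resize(i,(400,300)),cv2.resize(j,(400,300))]))"
```

```text
t 10.45 tcp [565.6  200.94 109.48] yaw 79.3 F [ 0.03 -0.3  -1.5 ] M [-0.02  0.04  0.01] op 0.586 j6 -1.24
shift [-0.0007  0.0002  0.0245] turn [-0.0001 -0.0011 -0.    ] rows 0.39179483538563803 0.006104644831855915
```

View pics/c5.png

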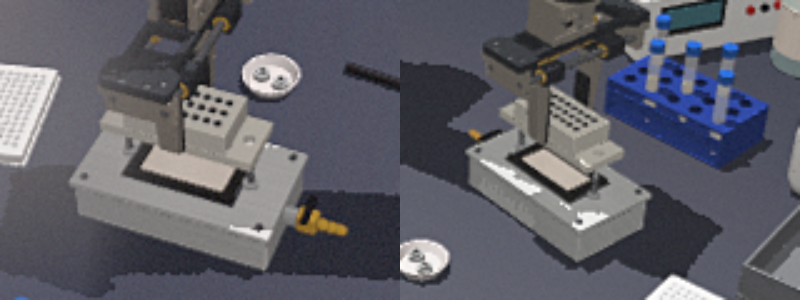

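View pics/wrist5.png

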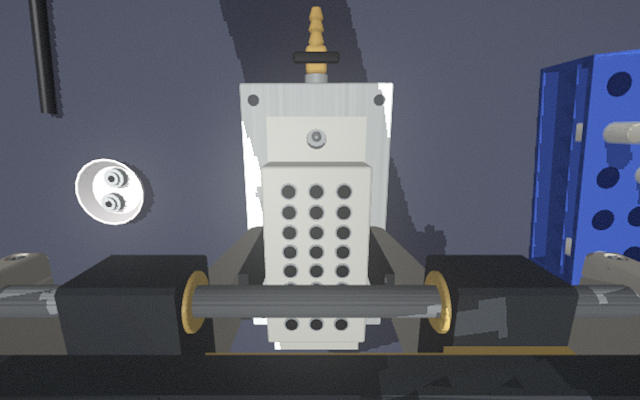

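```bash
python3 -c "
from h import *
i=cv2.imread('pics/wrist5.png')[115:165,285:345]
cv2.imwrite('pics/c5b.png',cv2.resize(i,(720,600),interpolation=cv2.INTER_CUBIC))
z=load('wrist5'); R=cv2.Rodrigues(z['rvec'].astype(float))[0]
c=np.array([566.8,201.]);a=np.radians(-10.72); f=c-61*np.array([np.cos(a),np.sin(a)])
for zz in (91,83,58): 
  p=R@np.array([*f,zz])+z['tvec'].reshape(3); print('expected stud b px',z['fx']*p[0]/p[2]+z['cx'],z['fy']*p[1]/p[2]+z['cy'])
for n,t in(('up',112.9),('lo',102.9)):
  y=np.radians(79.3);tx=np.array([-np.sin(y),np.cos(y)]);h=np.array([565.6,200.94])+60.5*tx+.15*np.array([np.cos(y),np.sin(y)])
  p=R@np.array([*h,t])+z['tvec'].reshape(3); print('hole',n,z['fx']*p[0]/p[2]+z['cx'],z['fy']*p[1]/p[2]+z['cy'])
"
```

```text
expected stud b px 316.69264136252997 138.4010584204937
expected stud b px 316.66737939442123 138.02916413479588
expected stud b px 316.6000921092461 137.03859377427983
hole up 316.4947257973892 138.3565021242357
hole lo 316.4706900368318 137.84186908248404
```

View pics/c5b.png

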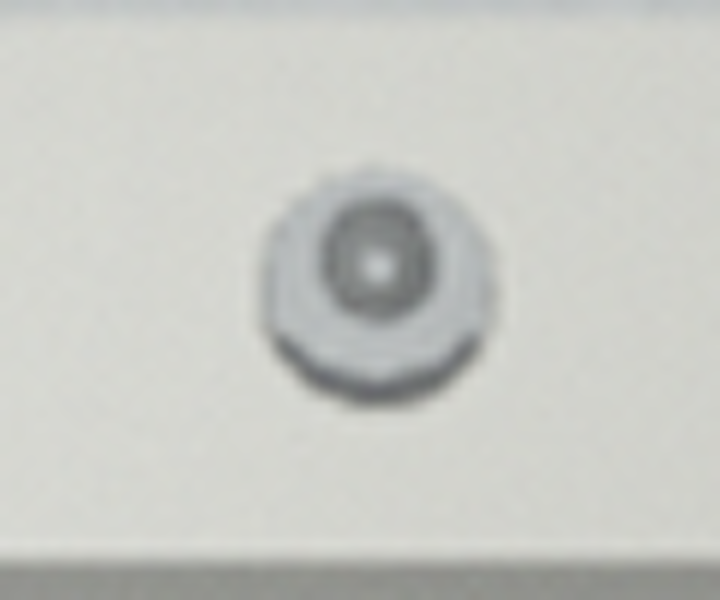

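```bash
python3 - <<'E'
from m import *
z=load('wrist5'); W=cloud(z)
P=W[70:330,235:400].reshape(-1,3); P=P[(P[:,2]>51)&(P[:,2]<59)]
a=np.radians(-10.7); ax=np.array([np.cos(a),np.sin(a)]); ay=np.array([-ax[1],ax[0]])
q=P[:,:2]-[566.8,201]; 
print('long',np.percentile(q@ax,[.2,.5,1,99,99.5]),'lat',np.percentile(q@ay,[.5,1,99,99.5]))
z=load('side5');W=cloud(z)
P=W[235:315,215:335].reshape(-1,3); P=P[(P[:,2]>51)&(P[:,2]<59)]; q=P[:,:2]-[566.8,201]
print('side long',np.percentile(q@ax,[.5,1,99,99.5]),'lat',np.percentile(q@ay,[.5,1,99,99.5]))
E
```

```text
long [-99.26406887 -99.1858238  -98.5978973   92.11619191  93.93948225] lat [-54.45165106 -54.14699083  54.11674855  54.39861123]
side long [-97.04649767 -96.76302502  95.63809329  96.89287839] lat [-53.37934763 -51.17200913  55.96612931  56.31658568]
```

```bash
python3 -c "
from g import *
go((565.2,201.1,83),79.3)"
```

```text
t 10.6 tcp [565.95 201.01 110.05] yaw 79.3 F [ 1.08 -0.24 -2.19] M [0.07 0.01 0.03] op 0.585 j6 -1.24
shift [ 0.0007 -0.0001  0.027 ] turn [ 0.0003 -0.0002 -0.    ] rows 0.43294196799219914 0.001862884771545757
```

Request:
drive_tool(
  targets=[
    [[0.0007, 0, 0.004, 0, 0, 0, 0.3], [0.0007, 0, 0.01, 0, 0, 0, 0.3], [0.0007, 0, 0.017, 0, 0, 0, 0.3], [0.0007, 0, 0.024, 0, 0, 0, 0.3], [0.0007, 0, 0.027, 0, 0, 0, 0.3]],
  ],
)

```text
time_s: 11.22
tcp_pos: [564.4, 201.0, 81.7]
tool_rot: [-0.293, -3.126, 0.0]
force: [-0.2, -0.5, -3.1]
opening: 0.584
```

Request:
drive_tool(
  targets=[
    [[0, 0, 0, 0, 0, 0, 0.3], [0, 0, 0, 0, 0, 0, 0.3]],
  ],
)

```text
time_s: 11.48
tcp_pos: [565.1, 201.1, 82.9]
tool_rot: [-0.293, -3.127, -0.0]
force: [0.9, -0.1, -2.7]
opening: 0.584
```

```bash
python3 -c "
from g import *
go((565.2,201.1,68),79.3)
for n in ['wrist','side']: cap(n,n+'6')
i=cv2.imread('pics/wrist6.png')[115:165,285:345];j=cv2.imread('pics/side6.png')[200:320,200:360]
cv2.imwrite('pics/c6.png',np.hstack([cv2.resize(i,(400,333),interpolation=2),cv2.resize(j,(400,333))]))"
```

```text
t 11.475 tcp [565.13 201.14  82.85] yaw 79.3 F [ 0.94 -0.08 -2.68] M [-0.01  0.02 -0.03] op 0.584 j6 -1.24
shift [-0.0001 -0.      0.0149] turn [ 0.0002 -0.0005 -0.0001] rows 0.2376243102312198 0.003141193783374395
```

View pics/c6.png

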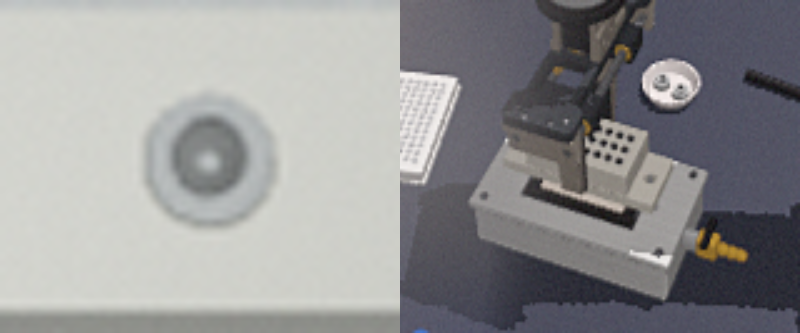

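Stud b now sits centred in the ear hole with no side force, so I'll lower the block to contact.

Request:
drive_tool(
  targets=[
    [[0, 0, 0.004, 0, 0, 0, 0.3], [0, 0, 0.008, 0, 0, 0, 0.3], [0, 0, 0.012, 0, 0, 0, 0.3], [0, 0, 0.014, 0, 0, 0, 0.3], [0, 0, 0.014, 0, 0, 0, 0.3]],
  ],
)

```text
time_s: 12.2
tcp_pos: [564.7, 201.1, 68.3]
tool_rot: [-0.293, -3.126, 0.0]
force: [0.1, 0.3, -2.8]
opening: 0.583
```

Request:
drive_tool(
  targets=[
    [[0, 0, 0.0, 0, 0, 0, 0.3], [0, 0, 0.001, 0, 0, 0, 0.3], [0, 0, 0.002, 0, 0, 0, 0.3], [0, 0, 0.002, 0, 0, 0, 0.3], [0, 0, 0.002, 0, 0, 0, 0.3]],
  ],
)

```text
time_s: 12.82
tcp_pos: [565.1, 201.1, 66.9]
tool_rot: [-0.293, -3.127, -0.0]
force: [-0.0, -0.5, -0.1]
opening: 0.586
```

```bash
python3 -c "
from g import *
go((565.2,201.1,64.6),79.3)"
```

```text
t 12.825 tcp [565.07 201.11  66.9 ] yaw 79.3 F [-0.03 -0.5  -0.09] M [ 0.04  0.04 -0.02] op 0.586 j6 -1.24
shift [-0.0001  0.      0.0023] turn [ 0.0001 -0.0006 -0.    ] rows 0.036812529718734326 0.0032007099503319233
```

Request:
drive_tool(
  targets=[
    [[0, 0, 0.0005, 0, 0, 0, 0.3], [0, 0, 0.001, 0, 0, 0, 0.3], [0, 0, 0.0015, 0, 0, 0, 0.3], [0, 0, 0.002, 0, 0, 0, 0.3], [0, 0, 0.002, 0, 0, 0, 0.3]],
  ],
)

```text
time_s: 13.45
tcp_pos: [565.1, 201.1, 65.3]
tool_rot: [-0.293, -3.127, -0.0]
force: [-2.2, -0.1, 6.6]
opening: 0.587
```

Request:
drive_tool(
  targets=[
    [[0, 0, 0, 0, 0, 0, 0.3], [0, 0, 0, 0, 0, 0, 0.3], [0, 0, 0, 0, 0, 0, 0.3]],
  ],
)

```text
time_s: 13.82
tcp_pos: [565.1, 201.1, 65.3]
tool_rot: [-0.293, -3.127, -0.0]
force: [-2.7, -0.3, 5.4]
opening: 0.583
```

```bash
python3 -c "
from g import *
go((565.2,201.1,64.6),79.3)"
```

```text
t 13.825 tcp [565.12 201.12  65.32] yaw 79.3 F [-2.73 -0.26  5.37] M [-0.14  0.49  0.04] op 0.583 j6 -1.24
shift [-0.0001 -0.      0.0007] turn [ 0.0001 -0.0006  0.    ] rows 0.011627585502745801 0.003185256385987905
```

Request:
drive_tool(
  targets=[
    [[0, 0, 0.0005, 0, 0, 0, 0.3], [0, 0, 0.001, 0, 0, 0, 0.3], [0, 0, 0.0012, 0, 0, 0, 0.3], [0, 0, 0.0012, 0, 0, 0, 0.3], [0, 0, 0.0012, 0, 0, 0, 0.3]],
  ],
)

```text
time_s: 14.45
tcp_pos: [565.1, 201.1, 64.6]
tool_rot: [-0.293, -3.127, -0.0]
force: [-4.7, -1.6, 9.7]
opening: 0.586
```

Request:
drive_tool(
  targets=[
    [[0, 0, 0, 0, 0, 0, 0.3], [0, 0, 0, 0, 0, 0, 0.3], [0, 0, 0, 0, 0, 0, 0.3]],
  ],
)

```text
time_s: 14.82
tcp_pos: [565.1, 201.1, 64.6]
tool_rot: [-0.293, -3.127, -0.0]
force: [-4.9, -1.1, 8.5]
opening: 0.585
```

```bash
python3 -c "
from g import *
from m import meas
go((565.2,201.1,64.6),79.3)
for n in ['wrist','side','scene']: cap(n,n+'7'); print(np.round(env.get_state()['force'],1))
W=cloud(load('wrist7'))
for b in [(262,372,112,160),(262,372,166,215)]:
  P=W[b[2]:b[3],b[0]:b[1]].reshape(-1,3);P=P[P[:,2]>(62 if b[2]<160 else 85)]; A=np.c_[P[:,:2]-[560,200],np.ones(len(P))]; print('plane slopes',np.linalg.lstsq(A,P[:,2],rcond=None)[0],np.median(P[:,2]))
i=cv2.imread('pics/wrist7.png')[115:165,285:345];j=cv2.imread('pics/side7.png')[200:320,200:360];k=cv2.imread('pics/scene7.png')[120:240,320:480]
cv2.imwrite('pics/c7.png',np.hstack([cv2.resize(x,(266,222),interpolation=2) for x in (i,j,k)]))"
```

```text
t 14.825 tcp [565.14 201.13  64.65] yaw 79.31 F [-4.9  -1.1   8.53] M [-0.2   0.84  0.01] op 0.585 j6 -1.24
shift [-0.0001 -0.      0.    ] turn [-0.     -0.0006  0.0001] rows 0.0013665614537650504 0.003288256687625467
[-4.6 -0.8  9.6]
[-4.3 -1.1  9.4]
[-3.9 -1.   9.6]
plane slopes [ 2.34638350e-03 -1.30662690e-03  6.92331515e+01] 68.57166201118069
plane slopes [ 1.76423774e-02 -3.17399732e-03  9.32602672e+01] 92.663096498627
```

View pics/c7.png

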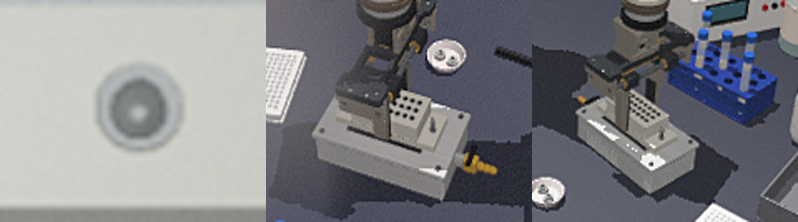

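Both studs are through and the push is about 9.5 N. I'll relieve some of the side load with a small shift, then recheck.

Request:
drive_tool(
  targets=[
    [[0.0003, 0, 0, 0, 0, 0, 0.3], [0.0005, 0, 0, 0, 0, 0, 0.3], [0.0005, 0, 0, 0, 0, 0, 0.3], [0.0005, 0, 0, 0, 0, 0, 0.3], [0.0005, 0, 0, 0, 0, 0, 0.3]],
  ],
)

```text
time_s: 15.6
tcp_pos: [565.1, 201.1, 64.8]
tool_rot: [0.293, 3.127, 0.0]
force: [-2.9, -0.7, 9.4]
opening: 0.583
```

Request:
drive_tool(
  targets=[
    [[0, 0, 0, 0, 0, 0, 0.3], [0, 0, 0, 0, 0, 0, 0.3], [0, 0, 0, 0, 0, 0, 0.3], [0, 0, 0, 0, 0, 0, 0.3]],
  ],
)

```text
time_s: 16.1
tcp_pos: [565.2, 201.1, 64.7]
tool_rot: [0.293, 3.127, 0.0]
force: [-2.5, -1.3, 9.0]
opening: 0.586
```

```bash
python3 -c "
from g import *
f=[]
for i in range(6): env.capture('side'); f.append(env.get_state()['force'])
print(np.round(np.mean(f,0),2),np.round(np.std(f,0),2))
go((565.2,201.1,64.6),79.3)"
```

```text
[-3.12 -1.51  8.82] [0.53 0.45 0.31]
t 16.4 tcp [565.13 201.12  64.72] yaw 79.3 F [-3.28 -0.95  8.77] M [-0.21  0.55  0.02] op 0.589 j6 -1.24
shift [-0.0001 -0.      0.0001] turn [0.0001 0.0004 0.0001] rows 0.0023038456563941045 0.002433092137518206
```

Request:
drive_tool(
  targets=[
    [[0, 0, 0.0003, 0, 0, 0, 0.3], [0, 0, 0.0003, 0, 0, 0, 0.3], [0, 0, 0.0003, 0, 0, 0, 0.3], [0, 0, 0.0003, 0, 0, 0, 0.3]],
  ],
)

```text
time_s: 16.9
tcp_pos: [565.1, 201.1, 64.6]
tool_rot: [0.293, 3.128, 0.0]
force: [-2.8, -0.2, 9.3]
opening: 0.586
```

```bash
python3 -c "
from g import *
f=[]
for i in range(4): env.capture('side'); f.append(env.get_state()['force'])
print(np.round(np.mean(f,0),2))
cap('scene','scene8')
a=load('scene0')['im'].astype(int);b=load('scene8')['im'].astype(int)
for k,(u0,u1,v0,v1) in dict(dish=(312,345,212,238),marker=(270,305,188,222),plate=(400,460,228,274),pip=(150,275,340,372),tip=(332,396,266,320),beaker=(125,175,255,312)).items(): print(k,np.abs(a-b)[v0:v1,u0:u1].mean().round(1))
go((565.2,201.1,64.6),79.3)
env.finish_job()"
```

```text
[-3.17 -1.58  9.77]
dish 2.3
marker 2.4
plate 2.5
pip 2.2
tip 2.4
beaker 2.4
t 17.15 tcp [565.13 201.14  64.61] yaw 79.31 F [-3.37 -1.9   9.04] M [-0.23  0.64  0.  ] op 0.582 j6 -1.24
shift [-0.0001 -0.      0.    ] turn [0.0001 0.0005 0.0001] rows 0.0012623986472882983 0.0026001562559430256
the job is handed in; nothing more can be done
```

The well block is down over both studs and flat on the gasket, and the arm is still gripping it and pressing. I handed the job in at about 17 s, well inside the 48 s limit. No verdict was reported.

**Block choice:** I took the one that measured 146 × 54 × 34 mm. The look-alike was larger, about 44 mm high, and I left it alone.

**Last checks:**
- **Push:** the downward push averaged 9.8 N, with single readings between 9.0 and 9.8 N. With the block's weight that is about 12 N on the gasket, which is squeezed about 3 mm.
- **Fit:** the stud on the hose-tail side sat centred in its ear hole in the close view. The other stud shows through its ear in the side view. The tool is in line with the manifold and level.
- **Other things on the bench:** the dish, marker, microplate, pipette, tip box and beaker look the same in before-and-after pictures. I did not compare the tube rack this way, but the arm passed well above it.

**What disagreed:**
- **Manifold position:** my measurements differed by about 1 mm along its length. I went by the close view of the stud in the hole.
- **Side force:** about 3.5 N remained while pressing. I tried to relieve it with a small shift, which only partly worked.
- **Level:** a depth fit to the block's top gave a slope of 0.018, but the fit to its ear gave 0.002. Both are inside the 0.04 limit.

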